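# Clear the plate press and hold its arm ready for refitting

## Robot

A 6-joint arm with a two-finger parallel gripper is mounted at the origin on the work surface. World frame = base frame: x ahead of the robot, y to its left, z up, the work surface at z = 0. Lengths are in m, angles in rad, forces in N, time in s.
With the tool pointing down it reaches from about 0.25 to 0.775 m from the base axis. Payload 4 kg.
Tool frame: the origin (TCP) lies at the very end of the fingers, on their centre line; the grasp point (between the pads) lies 19 mm behind it; z points along the fingers, y is the line along which they close (so a half turn about z gives the same grasp; the last joint's range is limited). The gripper opens to 94 mm and grips with 3 to 60 N. Pads are 16 mm wide; open, the fingers measure 119 mm over their backs; the gripper's body (75 mm by 177 mm) begins 78 mm behind the grasp point.
Start: joints at [-1.233, 0.087, 1.371, -0, 1.684, -0.103], TCP at [0.235, -0.497, 0.206] pointing down, gripper open.
Joint ranges: [-3.1, 3.1], [-0.76, 2.03], [0.27, 2.55], [-1.08, 4.22], [0.17, 2.65], [-2.57, 2.57]. Speed limits (rad/s): [2.79, 2.79, 3.14, 3.14, 3.14, 3.14].

## Interface

Orientations are given as [roll, pitch, yaw] about the fixed x, y, z axes, in that order (R = Rz(yaw) Ry(pitch) Rx(roll)).
In Python, from bench import robot gives the robot as it stands. The module is installed in compiled form; this text tells all that it offers.
- The arm moves only by the tool move_arm, never from a script. Its argument "deltas" is one flat list of numbers, 7 for each row, row after row: the turn, a rotation vector about the tool's x, y, z in rad, then the shift along the tool's x, y, z in cm, then the closure, from -1 (fully open) to 1 (shut). A call has 1 to 8 rows; each row is the pose to reach, as a shift and turn from the pose commanded when the call began, along the tool's axes at that moment; what a row does not reach only later rows make up. A row lasts 1/10 s, in which the tool goes at most 50 mm and 8.59 degrees, less where a joint would pass 70% of its speed; a pose out of reach is approached as far as the arm can. A call with a gripper value outside its range is refused whole. The fingers move at their own pace and stop on an object; the grip force is fixed at half the most. Time passes only in rows, so rows that repeat a pose let the fingers close. It gives the time, the measured TCP pose, the force, the opening and the grip force at its end, in the units of the state.
- robot.get_obs(): the state, without advancing time (a new reading comes with each control period).
- robot.snapshot(name): name is "side" or "top" or "wrist"; returns a dict with "image" (400x640x3 uint8, red, green, blue), "depth" (400x640 float32, m along the optical axis (not along the pixel's ray), 0 where there is no reading), "fov_y" (degrees; the focal length in pixels is half the picture's height over the tangent of half this angle, whatever the lens; pixels are square), "cx", "cy" (the principal point, pixels), "origin" and "orientation" of the camera in the world; the wrist camera has in their place "T_tool_cam" (4x4, takes a point from camera to tool coordinates, whose origin is the TCP and whose axes are the flange's). Camera axes: x right, y up, looking along -z (the intrinsics and any distortion apply to the point x, -y, -z); pixel columns grow to the right and rows downward; lengths in m; the calibration is good to about 2 mm. A picture is of the moment at which its call begins: read the wrist's pose just before it.
- robot.close_job(): hands the job in; it is judged then, once.
The state is a dict: "time": time; "joint_positions": joint angles; "qvel": joint speeds; "joint_torque": joint torques, N m; "tool_pos": TCP position; "ee_rot": TCP orientation; "wrist_force": force on the tool from outside, world axes, zero at the start; "wrist_torque": the same for the moment, N m; "width": finger opening in m; "finger_force": force on a finger pad.
Only numpy, scipy, OpenCV 4.12 (cv2) and the standard library are available. Lean on these libraries where they do the work, as an engineer would, in place of code of your own. Each camera call takes 0.05 s, during which the arm holds its last target. There are 200 camera calls.

## Task

Put the red tube pack left on the press base into the open drawer, standing upright, and slide the drawer fully shut. Then pick up the blue cast arm by its balance point and carry it over to the press base, without letting it tip or disturbing the other things on the bench. Finish while still holding it there for refitting, level and still, not set down or let go: hub above the steel post, foot above the orange rest, with about 4 cm of air between the hub and the top of the post.

Things in the scene. Friction and masses are not known exactly. Their poses are not given: they have to be found in the camera images.
- tube_pack: red closed plastic box with a white band, 70 (its x) x 44 (its y) x 50 mm high, about 0.12 kg, standing on the press base between the post and the orange rest. Origin: centre of its underside; z up.
- cabinet_drawer0 (a joint): how far the drawer of the fixed grey drawer unit (220 deep x 200 wide x 114 mm high, white drawer front facing the robot) is open, m: 0 shut, at most 0.15; it starts open by 0.12 to 0.15. It slides out along -x of point drawer_floor, with about 1 N of friction, and stops at 0 when fully shut.
- drawer_floor (a point): centre of the drawer's inner floor, 22 mm above the bench, moves with the drawer; x points level from the drawer's front to its back, y to the left, z up. Inside: 87 mm either way along x, 79 mm along y; side walls rise 70 mm above it; front panel 15 mm thick, its top 103 mm above the bench. Only what lies at x below (joint value - 0.094) m is open to above; the rest is under the cabinet top.
- cabinet_drawer0_handle (a point): middle of the drawer's steel bar handle, a round bar 11 mm thick and 100 mm long along the drawer's y, level, 76 mm above the bench and 35 mm in front of the drawer front. The drawer can be shut by pushing on this bar from the robot's side.
- press_arm: loose cast arm lying on the bench, 0.35 to 0.55 kg: bare-metal hub (44 mm high, 48 mm across), straight blue bar (14 mm wide, 22 mm high, its underside 14 mm above the bench) and yellow foot (36 mm high, 24 mm across). Hub axis to foot axis 195 mm; balance point 60 mm from the hub axis. x runs from hub to foot, z up. Origin: at underside level, straight below the balance point.
- cast_balance (a point): the arm's balance point (centre of mass along the bar), on the bar 60 mm from the hub axis, at the middle of the bar's height, 25 mm above the arm's underside.
- cast_hub (a point): centre of the hub's underside; at x = -60 mm in the arm's frame.
- cast_foot (a point): centre of the foot's underside; at x = +135 mm in the arm's frame.
- press_base: grey base plate of the press, fixed to the bench, 290 (its x) x 90 (its y) x 12 mm, with a steel post near one end and an orange rest near the other. Origin: on the bench, 60 mm from the post's axis towards the rest. Its x runs from post to rest, z up.
- base_post (a point): centre of the top of the steel post, 18 mm across, on a dark collar 34 mm across; 52 mm above the bench, at x = -60 mm in the base's frame.
- base_rest (a point): centre of the top of the orange rest block, 34 (x) x 50 (y) mm; 30 mm above the bench, at x = +135 mm in the base's frame.
- tips_pink: bystander, leave it alone: pink box of pipette tips, 85 x 120 x 53 mm. Origin: centre of its underside.
- tips_teal: bystander, leave it alone: teal box of pipette tips, 85 x 120 x 53 mm. Origin: centre of its underside.
- tape_roll: bystander, leave it alone: roll of white tape lying flat, 90 mm across, 24 mm high. Origin: centre of its underside.
- reagent_jar: bystander, leave it alone: amber jar with white cap, 44 mm across, 65 mm tall, standing on top of the drawer unit. Origin: centre of its underside.
- marker: bystander, leave it alone: white and purple marker pen lying flat, 110 x 17 x 17 mm. Origin: centre of its underside.
- dish: bystander, leave it alone: white plastic dish, 80 mm across, 22 mm high. Origin: centre of its underside.
Things that resemble listed ones, but are neither listed nor needed, are in the scene too. There is more than one size of the tube_pack; the one meant has the size given above.

How it is judged:
On the way, in this order (a step that is already met when the one before it is completed fails the run):
1. the tube pack stands in the drawer and is let go (x of tube_pack in the frame of drawer_floor between -0.07 and 0.07 m and y of tube_pack in the frame of drawer_floor between -0.07 and 0.07 m and z of tube_pack in the frame of drawer_floor between -0.006 and 0.012 m and angle between tube_pack's own z axis and vertical below 0.2 rad and contact force between the fingers and tube_pack below 0.1 N), for 0.2 s.
2. the drawer is fully shut with the pack in it (x of tube_pack in the frame of drawer_floor between -0.07 and 0.07 m and y of tube_pack in the frame of drawer_floor between -0.07 and 0.07 m and z of tube_pack in the frame of drawer_floor between -0.006 and 0.012 m and angle between tube_pack's own z axis and vertical below 0.2 rad and value of joint cabinet_drawer0 below 0.008 m), for 0.2 s.
3. the arm is lifted level by its balance point (contact force between the fingers and press_arm above 3 N and horizontal distance between the grasp point and cast_balance below 0.02 m and angle between press_arm's own z axis and vertical below 0.1 rad and height (world z) of press_arm above 0.02 m), for 0.2 s.
At the end, for the whole second after the job is handed in: Arm held within 20 mm of its balance point, level within 0.1 rad, still, carried by nothing else; hub within 20 mm over the post, foot within 25 mm over the rest, hub 15 to 70 mm above the post. Pack upright (0.2 rad) in the drawer, drawer shut within 8 mm (all of step 2 and contact force between the fingers and press_arm above 3 N and horizontal distance between the grasp point and cast_balance below 0.02 m and angle between press_arm's own z axis and vertical below 0.1 rad and horizontal distance between cast_hub and base_post below 0.02 m and horizontal distance between cast_foot and base_rest below 0.025 m and z of cast_hub in the frame of base_post between 0.015 and 0.07 m and linear speed of press_arm below 0.02 m/s and angular speed of press_arm below 0.1 rad/s and contact force between press_arm and press_base below 0.1 N and contact force between press_arm and tube_pack below 0.1 N); the arm keeps its last pose, push and grip.
It fails at once if a bystander was pushed more than 30 mm from its place (distance of any of tips_pink, tips_teal, tape_roll, marker, dish, reagent_jar from where it was at the start of the episode above 0.03 m).
It fails at once if the cast arm was tipped by more than 0.35 rad (20 degrees) (angle between press_arm's own z axis and vertical above 0.35 rad).
It also fails if it takes over 72 s, if anything falls off the work surface, if the arm or the gripper's body presses on something with over 40 N, if the wrist force passes 120 N, or if a joint passes its speed limit or range.

## Working session

There is one attempt and no reset: what is moved stays moved. The work goes in short steps, Python scripts to look and compute and a tool call to move; the robot and the scene stay as the last step left them, time stands still between calls to the robot, and variables do not carry over. Pictures are saved under pics/ and viewed, at most 10 in all, crops included, and the job is handed in when it is done.

Besides the shell and the picture viewer there is one more tool, called after "Request:" by a JSON object that holds its "api" and its "payload", one argument or row to a line. move_arm: Moves the arm, as the interface text tells. Its arguments: {"type":"object","properties":{"deltas":{"type":"array","items":{"type":"number"}}},"required":["deltas"]}

```bash
mkdir -p pics; cat > h.py <<'E'
import numpy as np, cv2
from scipy.spatial.transform import Rotation as R
from bench import robot
def snap(name):
    o=robot.get_obs(); s=robot.snapshot(name); s['name']=name
    if name=='wrist':
        T=np.eye(4); r=np.array(o['ee_rot'],float)
        T[:3,:3]=R.from_euler('xyz',r).as_matrix() if r.size==3 else r
        T[:3,3]=o['tool_pos']; T=T@np.array(s['T_tool_cam'])
        s['M']=T[:3,:3]; s['o']=T[:3,3]
    else:
        q=np.array(s['orientation'],float)
        s['M']=R.from_euler('xyz',q).as_matrix() if q.size==3 else q.reshape(3,3)
        s['o']=np.array(s['origin'])
    s['f']=200/np.tan(np.radians(s['fov_y'])/2)
    return s
def rays(s,uv):
    uv=np.atleast_2d(np.array(uv,float))
    d=np.c_[(uv[:,0]-s['cx'])/s['f'],-(uv[:,1]-s['cy'])/s['f'],-np.ones(len(uv))]
    return d@s['M'].T
def plane(s,uv,z):
    d=rays(s,uv); return s['o']+d*((z-s['o'][2])/d[:,2])[:,None]
def cloud(s):
    v,u=np.mgrid[:400,:640]; d=rays(s,np.c_[u.ravel(),v.ravel()])
    P=s['o']+d*s['depth'].ravel()[:,None]; P[s['depth'].ravel()==0]=np.nan
    return P.reshape(400,640,3)
def save(s,n): cv2.imwrite('pics/'+n+'.png',s['image'][:,:,::-1])
E
python3 - <<'E'
from h import *
import pickle
o=robot.get_obs(); print(o)
for n in('top','side'):
    s=snap(n); save(s,n+'0'); print(n,{k:v for k,v in s.items() if k not in('image','depth')}); pickle.dump(s,open(n+'.pkl','wb'))
E
```

```text
{'time': 0.0, 'joint_positions': array([-1.23309456e+00,  8.79485402e-02,  1.37220702e+00, -2.35929637e-05,
        1.68358457e+00, -1.03088894e-01]), 'qvel': array([-0.00198512,  0.00141081,  0.00059098, -0.00088592, -0.00022763,
        0.00092779]), 'joint_torque': array([ 7.56349054e-04, -3.40186501e+01, -3.02423859e+01,  7.17993896e-02,
        3.31095478e-02, -1.72696127e-04]), 'tool_pos': array([ 0.23447737, -0.49692809,  0.20433166]), 'ee_rot': array([-3.13945416e+00, -1.97664991e-04,  4.40787814e-01]), 'wrist_force': array([ 0.05461962, -0.11118197,  0.04112656]), 'wrist_torque': array([ 0.03473783, -0.00311133, -0.04458131]), 'finger_force': 0.0, 'width': 0.09423081909812292}
top {'fov_y': 48.34557206650013, 'cx': 312.0098842016577, 'cy': 199.66082600264312, 'origin': array([0.43238516, 0.12052926, 1.32897148]), 'orientation': array([ 0.08131142,  0.00625417, -1.54120135]), 'name': 'top', 'M': array([[ 0.02959008,  0.99627463, -0.08100183],
       [-0.99954255,  0.02898514, -0.00863414],
       [-0.00625413,  0.08122026,  0.99667655]]), 'o': array([0.43238516, 0.12052926, 1.32897148]), 'f': np.float64(445.5861006893386)}
side {'fov_y': 47.23265860929548, 'cx': 322.3882348682716, 'cy': 204.46076721424436, 'origin': array([ 0.15952179, -1.03504585,  0.86643241]), 'orientation': array([ 1.01840798,  0.02260657, -0.31491485]), 'name': 'side', 'M': array([[ 0.9505798 ,  0.18082143, -0.25239185],
       [-0.30965637,  0.49295732, -0.81308426],
       [-0.02260465,  0.85105622,  0.52458778]]), 'o': array([ 0.15952179, -1.03504585,  0.86643241]), 'f': np.float64(457.42651537087244)}
```

View pics/top0.png

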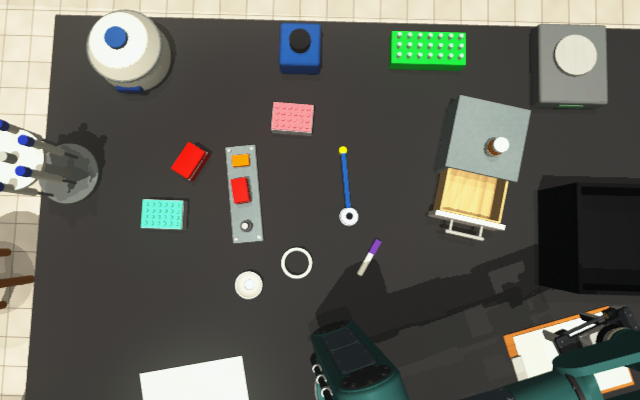

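View pics/side0.png

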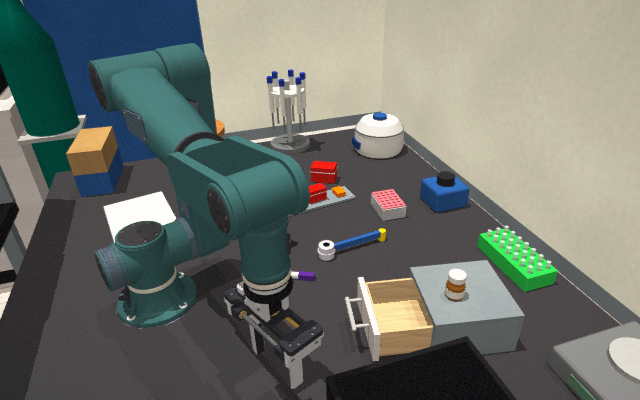

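The top view shows two red packs: one on the base plate at (240,190), between the post (245,226) and the orange rest (240,160), and one on the bench at (190,161). The one on the plate fits the description, but I'll check its size. The cast arm runs from its hub (348,216) to its foot (343,150). The drawer is open at (470,195), with its handle at (465,230).

```bash
cat > m.py <<'E'
from h import *
import pickle
s=pickle.load(open('top.pkl','rb')); P=cloud(s); im=s['image']
cv2.imwrite('pics/crop1.png',cv2.resize(im[130:260,150:310,::-1],None,fx=5,fy=5,interpolation=cv2.INTER_CUBIC)[:600])
hsv=cv2.cvtColor(im,cv2.COLOR_RGB2HSV); H,S,V=[hsv[:,:,i].astype(int) for i in range(3)]
def rep(n,m,box,z=None):
    k=np.zeros((400,640),bool); k[box[1]:box[3],box[0]:box[2]]=1; m=m&k
    ys,xs=np.nonzero(m); zt=np.nanmedian(P[m][:,2]); 
    pts=plane(s,np.c_[xs,ys],z if z else zt)[:,:2].astype(np.float32)
    r=cv2.minAreaRect(pts); print(n,len(xs),'ztop %.3f max %.3f'%(zt,np.nanpercentile(P[m][:,2],98)),'mean',pts.mean(0).round(4),'rect',np.round(r[0],4),np.round(r[1],4),round(r[2],1)); return pts
red=((H<6)|(H>174))&(S>180)&(V>100)
rt=red&(P[:,:,2]>.052)
rep('pack',rt,(225,170,260,210)); rep('packall',red,(225,170,260,210),.06)
rep('other',red&(P[:,:,2]>.03),(165,135,215,185))
rep('orange',(H>8)&(H<22)&(S>180)&(P[:,:,2]>.024),(225,145,260,172),.03)
b=rep('bar',(H>105)&(H<125)&(S>150),(330,140,365,220),.036)
rep('foot',(H>25)&(H<35)&(S>150)&(P[:,:,2]>.028),(330,140,360,165),.036)
rep('hub',(P[:,:,2]>.035),(335,203,362,228),.044)
rep('post',(P[:,:,2]>.043),(235,215,255,236),.052)
rep('baseplate',(S<60)&(P[:,:,2]>.008)&(P[:,:,2]<.02),(215,135,275,250),.012)
rep('cabtop',(P[:,:,2]>.1)&(P[:,:,2]<.125)&(S<70)&(V>70)&(V<180),(440,90,535,190),.114)
rep('front',(P[:,:,2]>.095)&(P[:,:,2]<.112)&(V>190),(420,190,520,240),.103)
rep('handle',(P[:,:,2]>.065)&(P[:,:,2]<.09)&(V>60),(435,224,490,245),.0815)
E
python3 m.py
```

```text
pack 360 ztop 0.062 max 0.068 mean [0.5579 0.339 ] rect [0.5579 0.339 ] [0.0692 0.043 ] 11.1
packall 369 ztop 0.062 max 0.068 mean [0.5576 0.3396] rect [0.5567 0.3394] [0.0721 0.0435] 11.1
other 651 ztop 0.067 max 0.072 mean [0.6392 0.4898] rect [0.639  0.4891] [0.0598 0.0923] 59.2
orange 187 ztop 0.030 max 0.035 mean [0.6494 0.3464] rect [0.6495 0.3463] [0.0337 0.0488] 8.8
bar 279 ztop 0.036 max 0.042 mean [0.5967 0.036 ] rect [0.5969 0.036 ] [0.1572 0.015 ] 6.7
foot 44 ztop 0.036 max 0.043 mean [0.6888 0.0449] rect [0.6894 0.0452] [0.0178 0.0235] 1.6
hub 229 ztop 0.044 max 0.050 mean [0.4962 0.0231] rect [0.5014 0.0239] [0.0578 0.0462] 1.7
post 35 ztop 0.052 max 0.059 mean [0.4568 0.3211] rect [0.4564 0.3213] [0.0143 0.0173] 1.7
baseplate 2030 ztop 0.013 max 0.018 mean [0.5444 0.3295] rect [0.5617 0.3406] [0.1392 0.3084] 89.3
cabtop 1738 ztop 0.114 max 0.120 mean [ 0.7282 -0.3876] rect [ 0.7161 -0.3487] [0.203  0.2085] 78.9
front 423 ztop 0.102 max 0.107 mean [ 0.4932 -0.3053] rect [ 0.5308 -0.3115] [0.1933 0.0964] 78.9
handle 220 ztop 0.081 max 0.086 mean [ 0.4544 -0.3024] rect [ 0.4635 -0.3026] [0.1179 0.0413] 79.1
```

View pics/crop1.png

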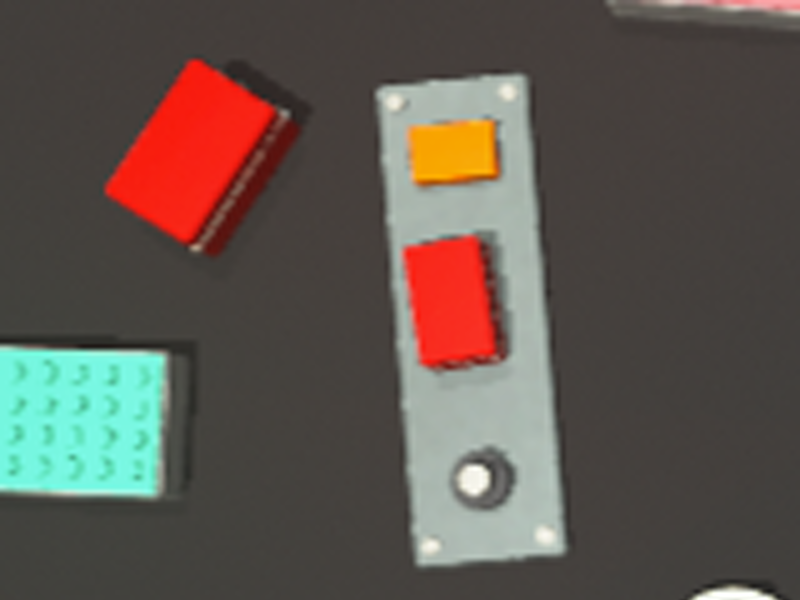

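The enlarged crop confirms it. The pack on the plate measures 69x43 mm (target) and the one on the bench measures 92x60 mm (decoy). Next I'll measure the drawer and write a helper for the moves.

```bash
cat >> h.py <<'E'
def go(x,y,z,yaw):
    "deltas from measured pose to target (tool down), rounded: turn, shift cm"
    o=robot.get_obs(); A=R.from_euler('xyz',o['ee_rot']); B=R.from_euler('xyz',[np.pi,0,yaw])
    print('go',np.round((A.inv()*B).as_rotvec(),3).tolist(),np.round(A.inv().apply(np.array([x,y,z])-o['tool_pos'])*100,2).tolist(),'| at',np.round(o['tool_pos'],4),np.round(o['ee_rot'],3),'w %.4f f %.1f t %.2f'%(o['width'],o['finger_force'],o['time']))
E
cat > d.py <<'E'
from h import *
import pickle
s=pickle.load(open('top.pkl','rb')); P=cloud(s); im=s['image']
hsv=cv2.cvtColor(im,cv2.COLOR_RGB2HSV); S,V=hsv[:,:,1].astype(int),hsv[:,:,2].astype(int)
a=np.radians(-11.1); d=np.array([np.cos(a),np.sin(a)]); l=np.array([-d[1],d[0]])
def ext(n,m,box,z):
    k=np.zeros((400,640),bool); k[box[1]:box[3],box[0]:box[2]]=1
    ys,xs=np.nonzero(m&k); q=plane(s,np.c_[xs,ys],z)[:,:2]; X=q@d; Y=q@l
    print(n,'X',np.percentile(X,[1,5,50,95,99]).round(4),'Y',np.percentile(Y,[1,5,50,95,99]).round(4))
Z=P[:,:,2]
ext('cab',(Z>.109)&(Z<.122)&(S<70),(440,90,535,190),.114)
ext('front',(Z>.097)&(Z<.108)&(S<60)&(V>150),(425,200,512,240),.103)
ext('handle',(Z>.07)&(Z<.09),(435,224,490,245),.0815)
ext('jar',(Z>.15)&(Z<.2),(470,120,520,170),.18)
print('frame',d,l); go(.558,.339,.2,.194)
E
python3 d.py
```

```text
cab X [0.6696 0.6775 0.7759 0.8642 0.8721] Y [-0.3039 -0.2965 -0.1991 -0.1141 -0.1064]
front X [0.5326 0.5332 0.5397 0.5462 0.5468] Y [-0.2992 -0.2916 -0.2057 -0.1181 -0.1098]
handle X [0.4925 0.4931 0.4998 0.5316 0.5332] Y [-0.2593 -0.2531 -0.2117 -0.1568 -0.151 ]
jar X [0.7162 0.7194 0.7376 0.7564 0.7597] Y [-0.2369 -0.2343 -0.2144 -0.194  -0.1908]
frame [ 0.98129266 -0.19252197] [0.19252197 0.98129266]
go [-0.002, 0.0, 0.247] [64.93, -61.8, 0.58] | at [ 0.2345 -0.497   0.2044] [-3.14  -0.     0.441] w 0.0942 f 0.0 t 0.10
```

Request:
{"api": "move_arm", "payload": {
  "deltas": [0, 0, 0.05, 8, -7.7, 0, -1, 0, 0, 0.1, 16, -15.4, 0, -1, 0, 0, 0.15, 24, -23.1, 0, -1, 0, 0, 0.2, 32, -30.8, 0, -1, 0, 0, 0.247, 40, -38.5, 0, -1, 0, 0, 0.247, 48, -46, 0, -1, 0, 0, 0.247, 56, -54, 0, -1, 0, 0, 0.247, 64.9, -61.8, 0, -1]
}}

```text
time: 0.9
tool_pos: [0.3774, -0.1218, 0.2052]
ee_rot: [3.141, -0.0, 0.193]
wrist_force: [0.4, -0.6, 1.0]
width: 0.0939
finger_force: 0.0
```

```bash
python3 -c "
from h import *
go(.558,.339,.2,.194)"
```

```text
go [0.0, -0.0, -0.001] [26.57, -41.75, 0.52] | at [ 0.3774 -0.1218  0.2052] [ 3.141 -0.     0.193] w 0.0939 f 0.0 t 0.90
```

Request:
{"api": "move_arm", "payload": {
  "deltas": [0, 0, 0, 26.3, -41.3, 0.5, -1, 0, 0, 0, 26.3, -41.3, 0.5, -1, 0, 0, 0, 26.3, -41.3, 0.5, -1, 0, 0, 0, 26.3, -41.3, 0.5, -1, 0, 0, 0, 26.3, -41.3, 0.5, -1, 0, 0, 0, 26.3, -41.3, 0.5, -1, 0, 0, 0, 26.3, -41.3, 0.5, -1, 0, 0, 0, 26.3, -41.3, 0.5, -1]
}}

```text
time: 1.7
tool_pos: [0.5233, 0.2507, 0.2007]
ee_rot: [3.141, 0.001, 0.194]
wrist_force: [1.3, -1.0, -0.5]
width: 0.0941
finger_force: 0.0
```

Request:
{"api": "move_arm", "payload": {
  "deltas": [0, 0, 0, 6, -9, 0, -1, 0, 0, 0, 6, -9, 0, -1, 0, 0, 0, 6, -9, 0, -1, 0, 0, 0, 6, -9, 0, -1, 0, 0, 0, 6, -9, 0, -1]
}}

```text
time: 2.2
tool_pos: [0.5645, 0.3475, 0.2011]
ee_rot: [3.141, 0.001, 0.193]
wrist_force: [-0.3, -0.1, -0.7]
width: 0.0941
finger_force: 0.0
```

```bash
python3 -c "
from h import *
s=snap('wrist'); save(s,'w1'); go(.558,.339,.2,.194)
P=cloud(s);im=s['image'];hsv=cv2.cvtColor(im,cv2.COLOR_RGB2HSV).astype(int)
red=((hsv[:,:,0]<6)|(hsv[:,:,0]>174))&(hsv[:,:,1]>180)&(hsv[:,:,2]>60)
m=(red&(P[:,:,2]>.055)).astype(np.uint8)
n,L,st,c=cv2.connectedComponentsWithStats(m)
for i in range(1,n):
  if st[i,4]<300: continue
  ys,xs=np.nonzero(L==i);q=plane(s,np.c_[xs,ys],.062)[:,:2].astype(np.float32);print(st[i],cv2.minAreaRect(q),np.nanmedian(P[L==i][:,2]))
"
```

```text
go [0.001, -0.0, -0.002] [-0.81, 0.66, 0.18] | at [0.5646 0.3471 0.2018] [ 3.141 -0.     0.192] w 0.0943 f 0.0 t 2.25
[ 123   14  114  125 7519] ((0.6409074664115906, 0.4902161657810211), (0.061242926865816116, 0.09389526396989822), 59.408695220947266) 0.06717481809409848
[ 305  162   44   69 2901] ((0.5612881183624268, 0.3394641578197479), (0.0675639659166336, 0.04151558876037598), 11.085119247436523) 0.06215831330471733
```

Request:
{"api": "move_arm", "payload": {
  "deltas": [0, 0, 0, -0.65, 0.68, 3, -1, 0, 0, 0, -0.65, 0.68, 7, -1, 0, 0, 0, -0.65, 0.68, 11, -1, 0, 0, 0, -0.65, 0.68, 14.5, -1, 0, 0, 0, -0.65, 0.68, 17, -1, 0, 0, 0, -0.65, 0.68, 17.2, -1, 0, 0, 0, -0.65, 0.68, 17.2, -1]
}}

```text
time: 2.95
tool_pos: [0.5598, 0.3393, 0.0302]
ee_rot: [3.141, -0.0, 0.192]
wrist_force: [0.1, 0.3, 1.0]
width: 0.094
finger_force: 0.0
```

Request:
{"api": "move_arm", "payload": {
  "deltas": [0, 0, 0, 0, 0, 0, 1, 0, 0, 0, 0, 0, 0, 1, 0, 0, 0, 0, 0, 0, 1, 0, 0, 0, 0, 0, 0, 1, 0, 0, 0, 0, 0, 0, 1, 0, 0, 0, 0, 0, 0, 1, 0, 0, 0, 0, 0, 0, 1, 0, 0, 0, 0, 0, 0, 1]
}}

```text
time: 3.75
tool_pos: [0.5597, 0.3405, 0.0293]
ee_rot: [3.141, 0.0, 0.194]
wrist_force: [-0.2, -1.3, 0.2]
width: 0.0438
finger_force: 30.0
```

Request:
{"api": "move_arm", "payload": {
  "deltas": [0, 0, 0, 0, 0, -2, 1, 0, 0, 0, 0, 0, -5, 1, 0, 0, 0, 0, 0, -9, 1, 0, 0, 0, 0, 0, -13, 1, 0, 0, 0, 0, 0, -16, 1, 0, 0, 0, 0, 0, -17, 1, 0, 0, 0, 0, 0, -17, 1]
}}

```text
time: 4.45
tool_pos: [0.5604, 0.341, 0.2008]
ee_rot: [-3.141, -0.003, 0.194]
wrist_force: [-0.3, 0.4, -1.9]
width: 0.044
finger_force: 30.0
```

```bash
python3 -c "
from h import *
go(.5484,-.316,.2,-.194)"
```

```text
go [-0.001, -0.003, 0.388] [-13.83, 64.23, -0.01] | at [0.5604 0.341  0.2008] [-3.141e+00 -3.000e-03  1.940e-01] w 0.0440 f 30.0 t 4.45
```

Request:
{"api": "move_arm", "payload": {
  "deltas": [0, 0, 0.02, -0.5, 2, 0, 1, 0, 0, 0.07, -1.3, 6, 0, 1, 0, 0, 0.12, -2.2, 10.5, 0, 1, 0, 0, 0.17, -3.2, 15, 0, 1, 0, 0, 0.22, -4.2, 19.5, 0, 1, 0, 0, 0.27, -5.2, 24, 0, 1, 0, 0, 0.32, -6.1, 28.5, 0, 1, 0, 0, 0.37, -7.1, 33, 0, 1]
}}

```text
time: 5.25
tool_pos: [0.5519, 0.0015, 0.1957]
ee_rot: [3.141, 0.006, -0.178]
wrist_force: [1.0, 0.8, -1.7]
width: 0.0439
finger_force: 30.0
```

```bash
python3 -c "
from h import *
go(.5484,-.316,.2,-.194)"
```

```text
go [0.001, 0.006, 0.016] [5.28, 31.31, -0.44] | at [0.5519 0.0015 0.1957] [ 3.141  0.006 -0.178] w 0.0439 f 30.0 t 5.25
```

Request:
{"api": "move_arm", "payload": {
  "deltas": [0, 0, 0.016, 0.8, 4.5, 0, 1, 0, 0, 0.016, 1.6, 9, 0, 1, 0, 0, 0.016, 2.4, 13.5, 0, 1, 0, 0, 0.016, 3.2, 18, 0, 1, 0, 0, 0.016, 4, 22.5, 0, 1, 0, 0, 0.016, 4.7, 26.5, 0, 1, 0, 0, 0.016, 5.2, 29.5, 0, 1, 0, 0, 0.016, 5.28, 30.5, 0, 1]
}}

```text
time: 6.05
tool_pos: [0.5503, -0.3089, 0.1948]
ee_rot: [-3.14, 0.006, -0.196]
wrist_force: [0.1, 0.6, -1.8]
width: 0.0441
finger_force: 30.0
```

Request:
{"api": "move_arm", "payload": {
  "deltas": [0, 0, 0, 0, 0, 0, 1, 0, 0, 0, 0, 0, 0, 1]
}}

```text
time: 6.25
tool_pos: [0.5518, -0.3049, 0.1978]
ee_rot: [-3.139, 0.003, -0.191]
wrist_force: [0.3, 0.3, -0.6]
width: 0.044
finger_force: 30.0
```

```bash
python3 -c "
from h import *
s=snap('wrist'); save(s,'w2'); go(.5484,-.316,.2,-.194)"
```

```text
go [-0.001, 0.001, 0.003] [-0.16, 1.19, -0.15] | at [ 0.5522 -0.3046  0.1985] [-3.14e+00  1.00e-03 -1.91e-01] w 0.0440 f 30.0 t 6.30
```

View pics/w2.png

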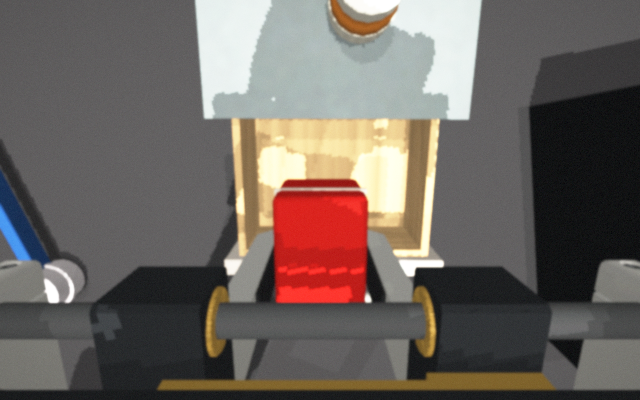

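The wrist view shows the pack (320,240) above the open drawer, whose walls are at columns 243 and 432. The drawer centre lies slightly to the right, which agrees with the computed 1.2 cm shift. Next I'll lower the pack.

Request:
{"api": "move_arm", "payload": {
  "deltas": [0, 0, 0.003, -0.15, 0.6, 0.5, 1, 0, 0, 0.003, -0.15, 1.2, 1, 1, 0, 0, 0.003, -0.15, 1.2, 4, 1, 0, 0, 0.003, -0.15, 1.2, 8, 1, 0, 0, 0.003, -0.15, 1.2, 12, 1, 0, 0, 0.003, -0.15, 1.2, 14.5, 1, 0, 0, 0.003, -0.15, 1.2, 15.5, 1, 0, 0, 0.003, -0.15, 1.2, 15.5, 1]
}}

```text
time: 7.1
tool_pos: [0.5476, -0.3172, 0.0428]
ee_rot: [-3.14, 0.003, -0.195]
wrist_force: [-0.4, -0.0, -0.7]
width: 0.0442
finger_force: 30.0
```

```bash
python3 -c "
from h import *
go(.5484,-.316,.0395,-.194); print(robot.get_obs()['wrist_force'])"
```

```text
go [-0.001, 0.003, -0.001] [0.06, -0.13, 0.33] | at [ 0.5476 -0.3172  0.0428] [-3.14e+00  3.00e-03 -1.95e-01] w 0.0442 f 30.0 t 7.10
[-0.39371588 -0.02096816 -0.67885814]
```

Request:
{"api": "move_arm", "payload": {
  "deltas": [0, 0, 0, 0, -0.1, 0.25, 1, 0, 0, 0, 0, -0.1, 0.25, 1, 0, 0, 0, 0, -0.1, 0.25, -1, 0, 0, 0, 0, -0.1, 0.25, -1, 0, 0, 0, 0, -0.1, 0.25, -1, 0, 0, 0, 0, -0.1, 0.25, -1, 0, 0, 0, 0, -0.1, 0.25, -1, 0, 0, 0, 0, -0.1, 0.25, -1]
}}

```text
time: 7.9
tool_pos: [0.5486, -0.317, 0.0419]
ee_rot: [3.142, 0.0, -0.195]
wrist_force: [0.0, 0.1, -0.7]
width: 0.0882
finger_force: 0.0
```

Request:
{"api": "move_arm", "payload": {
  "deltas": [0, 0, 0, 0, 0, -1.5, -1, 0, 0, 0, 0, 0, -4.5, -1, 0, 0, 0, 0, 0, -8.5, -1, 0, 0, 0, 0, 0, -12.5, -1, 0, 0, 0, 0, 0, -16, -1, 0, 0, 0, 0, 0, -17, -1, 0, 0, 0, 0, 0, -17, -1]
}}

```text
time: 8.6
tool_pos: [0.5495, -0.3176, 0.2149]
ee_rot: [3.139, -0.005, -0.195]
wrist_force: [0.4, -0.1, -0.6]
width: 0.0938
finger_force: 0.0
```

```bash
python3 -c "
from h import *
s=snap('wrist'); save(s,'w3'); go(.4,-.28,.2,-.194)"
```

```text
go [0.0, -0.001, -0.001] [-15.3, -0.74, 1.19] | at [ 0.5486 -0.317   0.212 ] [ 3.141e+00 -1.000e-03 -1.950e-01] w 0.0937 f 0.0 t 8.65
```

View pics/w3.png

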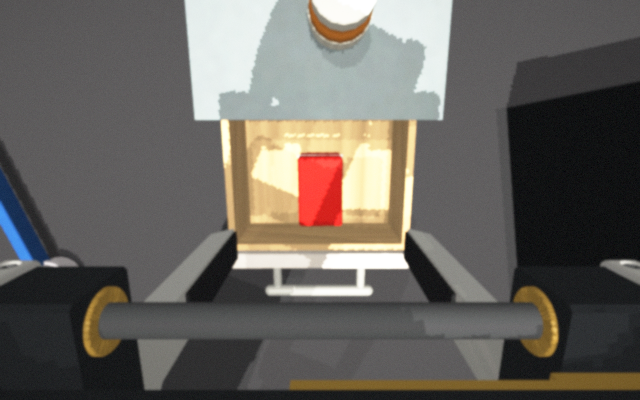

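The pack stands upright in the drawer at (320,190), and the handle is at (320,290). Next I'll close the fingers, move in front of the handle and push it.

Request:
{"api": "move_arm", "payload": {
  "deltas": [0, 0, 0, -4, -0.3, 0, 1, 0, 0, 0, -8, -0.5, 0, 1, 0, 0, 0, -12, -0.6, 0, 1, 0, 0, 0, -15, -0.6, 1, 1, 0, 0, 0, -16.2, -0.6, 4, 1, 0, 0, 0, -16.2, -0.6, 8, 1, 0, 0, 0, -16.2, -0.6, 12, 1, 0, 0, 0, -16.2, -0.6, 15.7, 1]
}}

```text
time: 9.45
tool_pos: [0.3885, -0.2777, 0.0502]
ee_rot: [-3.139, 0.005, -0.195]
wrist_force: [-0.3, -0.4, 0.1]
width: 0.0335
finger_force: 0.0
```

```bash
python3 -c "
from h import *
go(.3924,-.2854,.055,-.194)
print(robot.get_obs()['wrist_force'])"
```

```text
go [-0.003, 0.005, -0.001] [0.53, 0.68, -0.49] | at [ 0.3885 -0.2777  0.0502] [-3.139  0.005 -0.195] w 0.0335 f 0.0 t 9.45
[-0.33312186 -0.38817942  0.05656885]
```

Request:
{"api": "move_arm", "payload": {
  "deltas": [0, 0, 0, 1.5, 0.7, 0, 1, 0, 0, 0, 3, 0.7, 0, 1, 0, 0, 0, 4, 0.7, 0, 1, 0, 0, 0, 5, 0.7, 0, 1, 0, 0, 0, 6, 0.7, 0, 1, 0, 0, 0, 7.2, 0.7, 0, 1, 0, 0, 0, 8.6, 0.7, 0, 1, 0, 0, 0, 10, 0.7, 0, 1]
}}

```text
time: 10.25
tool_pos: [0.4882, -0.3058, 0.0546]
ee_rot: [-3.141, 0.001, -0.195]
wrist_force: [-1.4, -0.5, -0.6]
width: 0.0006
finger_force: 0.8
```

```bash
python3 -c "
from h import *
go(.6045*.9813-.0394,-.6045*.1925-.2007,.052,-.194)
print(robot.get_obs()['wrist_force'])"
```

```text
go [-0.0, 0.001, -0.001] [6.66, -0.17, 0.26] | at [ 0.4882 -0.3058  0.0546] [-3.141e+00  1.000e-03 -1.950e-01] w 0.0006 f 0.8 t 10.25
[-1.37692516 -0.47684597 -0.59977514]
```

Pushing, with a force of about 1.4 N. I'll continue gently to the stop.

Request:
{"api": "move_arm", "payload": {
  "deltas": [0, 0, 0, 1.2, 0, 0, 1, 0, 0, 0, 2.4, 0, 0, 1, 0, 0, 0, 3.6, 0, 0, 1, 0, 0, 0, 4.6, 0, 0, 1, 0, 0, 0, 5.4, 0, 0, 1, 0, 0, 0, 6.0, 0, 0, 1, 0, 0, 0, 6.4, 0, 0, 1, 0, 0, 0, 6.6, 0, 0, 1]
}}

```text
time: 11.05
tool_pos: [0.5527, -0.3189, 0.0551]
ee_rot: [3.141, -0.0, -0.195]
wrist_force: [-1.0, 0.7, 0.6]
width: 0.0007
finger_force: 0.5
```

Request:
{"api": "move_arm", "payload": {
  "deltas": [0, 0, 0, 0.2, 0, 0, 1, 0, 0, 0, 0.4, 0, 0, 1]
}}

```text
time: 11.25
tool_pos: [0.5537, -0.319, 0.0551]
ee_rot: [-3.141, 0.006, -0.195]
wrist_force: [-9.9, 3.6, 5.3]
width: 0.0005
finger_force: 5.4
```

Contact force has risen to 10 N at the expected position, so the drawer is at its stop. I'll hold briefly, back off, raise the arm and check.

Request:
{"api": "move_arm", "payload": {
  "deltas": [0, 0, 0, 0, 0, 0, 1, 0, 0, 0, 0, 0, 0, 1, 0, 0, 0, -1, 0, 0, 1, 0, 0, 0, -4, 0, 0, 1, 0, 0, 0, -8, 0, -1, 1, 0, 0, 0, -10, 0, -5, 1, 0, 0, 0, -10, 0, -9, 1, 0, 0, 0, -10, 0, -13, -1]
}}

```text
time: 12.05
tool_pos: [0.4573, -0.3, 0.1866]
ee_rot: [3.141, -0.002, -0.196]
wrist_force: [0.2, 0.5, 0.3]
width: 0.0056
finger_force: 0.0
```

```bash
cat > c.py <<'E'
from h import *
s=snap('top'); save(s,'top1'); P=cloud(s); Z=P[:,:,2]
hsv=cv2.cvtColor(s['image'],cv2.COLOR_RGB2HSV).astype(int); S,V=hsv[:,:,1],hsv[:,:,2]
a=np.radians(-11.1); d=np.array([np.cos(a),np.sin(a)])
m=(Z>.097)&(Z<.108)&(S<60)&(V>150); m[:150]=0; m[225:]=0; m[:,:425]=0; m[:,525:]=0
ys,xs=np.nonzero(m); print(len(xs),np.percentile(plane(s,np.c_[xs,ys],.103)[:,:2]@d,[1,5,50,95,99]))
go(.5554,.0299,.2,.115)
E
python3 c.py
```

```text
357 [0.65290971 0.65383032 0.66049545 0.66717694 0.69263907]
go [0.01, -0.014, -0.311] [2.84, -34.44, -0.67] | at [ 0.4606 -0.3025  0.1955] [ 3.134 -0.015 -0.196] w 0.0096 f 0.0 t 12.10
```

View pics/top1.png

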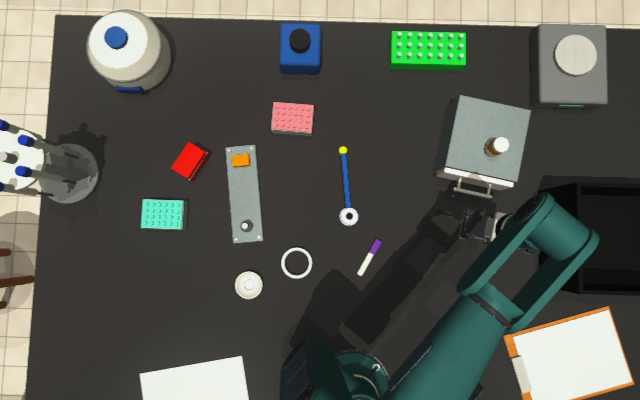

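The drawer front now spans X 0.653–0.667, against a cabinet face at about 0.668, so it is shut, and the bystanders look unmoved. Next I'll move to the cast arm.

Request:
{"api": "move_arm", "payload": {
  "deltas": [0, 0, -0.05, 0.4, -4.5, -0.3, -1, 0, 0, -0.1, 0.8, -9, -0.5, -1, 0, 0, -0.15, 1.2, -13.5, -0.5, -1, 0, 0, -0.2, 1.6, -18, -0.5, -1, 0, 0, -0.25, 2, -22.5, -0.5, -1, 0, 0, -0.31, 2.4, -27, -0.5, -1, 0, 0, -0.31, 2.8, -31.5, -0.5, -1, 0, 0, -0.31, 2.8, -34.2, -0.5, -1]
}}

```text
time: 12.9
tool_pos: [0.5528, 0.033, 0.1901]
ee_rot: [-3.141, -0.003, 0.117]
wrist_force: [0.1, -0.3, 0.1]
width: 0.0729
finger_force: 0.0
```

Request:
{"api": "move_arm", "payload": {
  "deltas": [0, 0, 0, 0, 0, 0, -1, 0, 0, 0, 0, 0, 0, -1, 0, 0, 0, 0, 0, 0, -1]
}}

```text
time: 13.2
tool_pos: [0.5519, 0.0288, 0.19]
ee_rot: [3.141, -0.001, 0.113]
wrist_force: [-0.4, -0.2, 0.5]
width: 0.0933
finger_force: 0.0
```

```bash
cat > a.py <<'E'
from h import *
s=snap('wrist'); save(s,'w4'); go(.5554,.0299,.2,.115)
P=cloud(s);Z=P[:,:,2];hsv=cv2.cvtColor(s['image'],cv2.COLOR_RGB2HSV).astype(int); H,S,V=[hsv[:,:,i] for i in range(3)]
for n,m,z in(('bar',(H>105)&(H<125)&(S>150)&(Z>.032)&(Z<.045),.036),('foot',(H>24)&(H<36)&(S>150)&(Z>.031)&(Z<.045),.036),('hub',(S<70)&(Z>.04)&(Z<.05),.044)):
    n_,L,st,c=cv2.connectedComponentsWithStats(m.astype(np.uint8))
    if n_<2: print(n,'none'); continue
    i=1+st[1:,4].argmax(); ys,xs=np.nonzero(L==i); q=plane(s,np.c_[xs,ys],z)[:,:2].astype(np.float32); print(n,st[i],np.round(np.r_[cv2.minAreaRect(q)[0],cv2.minAreaRect(q)[1],cv2.minAreaRect(q)[2]],4))
E
python3 a.py
```

```text
go [0.001, -0.001, -0.002] [0.36, -0.09, -1.0] | at [0.5519 0.0286 0.19  ] [ 3.141e+00 -1.000e-03  1.130e-01] w 0.0939 f 0.0 t 13.25
bar [ 312   54   15  167 2002] [0.5989 0.0342 0.1593 0.0135 6.7475]
foot [315  28  17  24 239] [6.91400e-01 4.11000e-02 1.98000e-02 1.35000e-02 5.93925e+01]
hub [ 297  223   46   44 1551] [0.4958 0.0221 0.0468 0.0463 6.5194]
```

View pics/w4.png

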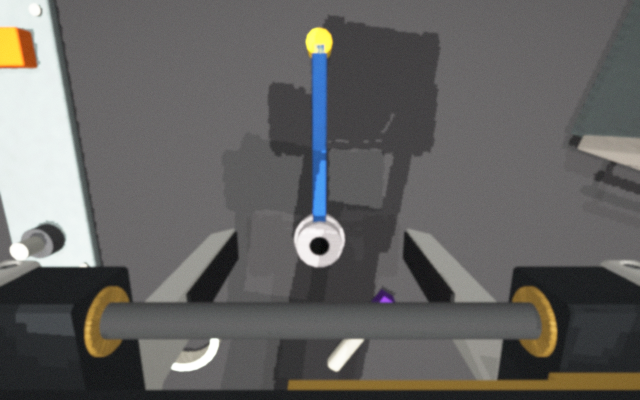

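Request:
{"api": "move_arm", "payload": {
  "deltas": [0, 0, 0, 0.36, 0, 2, -1, 0, 0, 0, 0.36, 0, 6, -1, 0, 0, 0, 0.36, 0, 10, -1, 0, 0, 0, 0.36, 0, 14, -1, 0, 0, 0, 0.36, 0, 16.5, -1, 0, 0, 0, 0.36, 0, 17.5, -1, 0, 0, 0, 0.36, 0, 17.7, -1, 0, 0, 0, 0.36, 0, 17.7, -1]
}}

```text
time: 14.05
tool_pos: [0.5566, 0.0297, 0.0142]
ee_rot: [3.141, -0.002, 0.114]
wrist_force: [0.6, 0.2, -0.2]
width: 0.0939
finger_force: 0.0
```

```bash
python3 -c "
from h import *
go(.5554,.0292,.007,.116)"
```

```text
go [0.001, -0.002, -0.002] [-0.13, 0.04, 0.72] | at [0.5566 0.0297 0.0142] [ 3.141e+00 -2.000e-03  1.140e-01] w 0.0939 f 0.0 t 14.05
```

Request:
{"api": "move_arm", "payload": {
  "deltas": [0, 0, -0.002, -0.1, 0, 0.4, -1, 0, 0, -0.002, -0.1, 0, 0.7, -1, 0, 0, -0.002, -0.1, 0, 0.7, 1, 0, 0, -0.002, -0.1, 0, 0.7, 1, 0, 0, -0.002, -0.1, 0, 0.7, 1, 0, 0, -0.002, -0.1, 0, 0.7, 1, 0, 0, -0.002, -0.1, 0, 0.7, 1, 0, 0, -0.002, -0.1, 0, 0.7, 1]
}}

```text
time: 14.85
tool_pos: [0.5545, 0.0303, 0.0059]
ee_rot: [3.142, 0.0, 0.117]
wrist_force: [0.5, -0.1, -0.6]
width: 0.0495
finger_force: 0.0
```

Request:
{"api": "move_arm", "payload": {
  "deltas": [0, 0, 0, 0, 0, 0, 1, 0, 0, 0, 0, 0, 0, 1, 0, 0, 0, 0, 0, 0, 1, 0, 0, 0, 0, 0, 0, 1, 0, 0, 0, 0, 0, 0, 1, 0, 0, 0, 0, 0, 0, 1]
}}

```text
time: 15.45
tool_pos: [0.5545, 0.0302, 0.0059]
ee_rot: [3.141, -0.0, 0.117]
wrist_force: [0.1, -0.1, 0.1]
width: 0.014
finger_force: 30.0
```

Request:
{"api": "move_arm", "payload": {
  "deltas": [0, 0, 0, 0, 0, -0.4, 1, 0, 0, 0, 0, 0, -1.2, 1, 0, 0, 0, 0, 0, -2.4, 1, 0, 0, 0, 0, 0, -3.9, 1, 0, 0, 0, 0, 0, -5.4, 1, 0, 0, 0, 0, 0, -6.9, 1, 0, 0, 0, 0, 0, -8.4, 1, 0, 0, 0, 0, 0, -9.9, 1]
}}

```text
time: 16.25
tool_pos: [0.5547, 0.0303, 0.1066]
ee_rot: [3.141, -0.001, 0.117]
wrist_force: [-0.2, 0.7, -4.0]
width: 0.0136
finger_force: 30.0
```

Request:
{"api": "move_arm", "payload": {
  "deltas": [0, 0, 0, 0, 0, -1.2, 1, 0, 0, 0, 0, 0, -2, 1, 0, 0, 0, 0, 0, -2.2, 1, 0, 0, 0, 0, 0, -2.2, 1, 0, 0, 0, 0, 0, -2.2, 1]
}}

```text
time: 16.75
tool_pos: [0.554, 0.0303, 0.1259]
ee_rot: [-3.141, 0.002, 0.117]
wrist_force: [-0.5, 0.8, -4.2]
width: 0.0137
finger_force: 30.0
```

```bash
cp a.py b.py; sed -i "s/'w4'/'w5'/; s/\.5554,\.0299,\.2,\.115/.5161,.3289,.13,.129/" b.py; cat >> b.py <<'E'
z=robot.get_obs()['tool_pos'][2]-.0059; print('lift',z)
for n,c,lo in(('bar',(H>105)&(H<125)&(S>150),z+.02),('hub',(S<70),z+.03),('foot',(H>24)&(H<36)&(S>150),z+.025)):
    m=c&(Z>lo)&(Z<z+.055)
    if n!='bar': m[:, :200]=0; m[:,440:]=0; m[260:]=0
    print(n,m.sum(),np.nanmedian(P[m],0))
    if n=='bar':
        q=P[m]; k=np.polyfit(q[:,0],q[:,2],1); print('slope rad',k[0])
E
python3 b.py
```

```text
go [-0.0, 0.002, -0.012] [-0.27, -30.1, -0.41] | at [0.5539 0.0303 0.1258] [-3.141e+00  2.000e-03  1.170e-01] w 0.0138 f 30.0 t 16.80
bar none
foot none
hub none
lift 0.11987692639965485
bar 6071 [0.59137537 0.03391392 0.15594152]
slope rad -0.003770643745924421
hub 775 [0.56234704 0.02284154 0.16008065]
foot 0 [nan nan nan]
  return np.nanmean(a, axis, out=out, keepdims=keepdims)
```

Lifted level (slope -0.004). Carrying it smoothly to the base.

Request:
{"api": "move_arm", "payload": {
  "deltas": [0, 0, -0.002, 0, -0.5, 0, 1, 0, 0, -0.004, 0, -1.5, 0, 1, 0, 0, -0.006, 0, -3, 0, 1, 0, 0, -0.008, -0.1, -5, 0, 1, 0, 0, -0.01, -0.1, -7.5, 0, 1, 0, 0, -0.012, -0.1, -10, 0, 1, 0, 0, -0.012, -0.15, -12.5, 0, 1, 0, 0, -0.012, -0.15, -15, 0, 1]
}}

```text
time: 17.6
tool_pos: [0.5348, 0.1815, 0.1269]
ee_rot: [-3.141, 0.0, 0.13]
wrist_force: [0.8, 0.7, -3.7]
width: 0.0138
finger_force: 30.0
```

Request:
{"api": "move_arm", "payload": {
  "deltas": [0, 0, 0, 0, -2.5, 0, 1, 0, 0, 0, -0.1, -5, 0, 1, 0, 0, 0, -0.1, -7.5, 0, 1, 0, 0, 0, -0.1, -9.5, 0, 1, 0, 0, 0, -0.15, -11.2, 0, 1, 0, 0, 0, -0.2, -12.5, 0, 1, 0, 0, 0, -0.2, -13.3, 0, 1, 0, 0, 0, -0.2, -13.7, 0, 1]
}}

```text
time: 18.4
tool_pos: [0.5158, 0.3153, 0.1268]
ee_rot: [3.141, 0.0, 0.129]
wrist_force: [0.7, -0.8, -4.5]
width: 0.014
finger_force: 30.0
```

```bash
python3 -c "
from h import *
go(.5151,.3288,.099,.1295)"
```

```text
go [0.0, 0.0, -0.0] [0.1, -1.35, 2.78] | at [0.5158 0.3153 0.1268] [3.141 0.    0.129] w 0.0140 f 30.0 t 18.40
```

Request:
{"api": "move_arm", "payload": {
  "deltas": [0, 0, 0, 0.05, -0.5, 0.3, 1, 0, 0, 0, 0.1, -0.9, 0.8, 1, 0, 0, 0, 0.1, -1.2, 1.4, 1, 0, 0, 0, 0.1, -1.35, 2, 1, 0, 0, 0, 0.1, -1.35, 2.5, 1, 0, 0, 0, 0.1, -1.35, 2.7, 1, 0, 0, 0, 0.1, -1.35, 2.75, 1, 0, 0, 0, 0.1, -1.35, 2.75, 1]
}}

```text
time: 19.2
tool_pos: [0.5154, 0.3281, 0.0994]
ee_rot: [3.141, -0.0, 0.129]
wrist_force: [0.3, 0.0, -4.7]
width: 0.0137
finger_force: 30.0
```

```bash
cat > e.py <<'E'
from h import *
go(.5151,.3288,.099,.1295)
for nm in('side',):
    s=snap(nm); cv2.imwrite('pics/side2.png',cv2.resize(s['image'][120:290,230:420,::-1],None,fx=3.5,fy=3.5))
    P=cloud(s);Z=P[:,:,2];hsv=cv2.cvtColor(s['image'],cv2.COLOR_RGB2HSV).astype(int); H,S=hsv[:,:,0],hsv[:,:,1]
    near=(P[:,:,0]>.4)&(P[:,:,0]<.75)&(P[:,:,1]>.25)&(P[:,:,1]<.42)
    f=(H>24)&(H<36)&(S>150)&(Z>.08)&near; print('foot',f.sum(),np.nanmedian(P[f],0),np.nanmax(P[f][:,2]) if f.any() else '')
    b=(H>105)&(H<125)&(S>150)&(Z>.08)&near; q=P[b]; print('bar',b.sum(),np.polyfit(q[:,0],q[:,2],1)[0],np.polyfit(q[:,0],q[:,1],1)[0])
s=snap('top'); im=s['image']; save(s,'top2'); hsv=cv2.cvtColor(im,cv2.COLOR_RGB2HSV).astype(int); P=cloud(s)
f=(hsv[:,:,0]>24)&(hsv[:,:,0]<36)&(hsv[:,:,1]>150)&(P[:,:,2]>.1)&(P[:,:,1]<.5)&(P[:,:,1]>.25); ys,xs=np.nonzero(f)
if len(xs): print('top foot',len(xs),plane(s,[[xs.mean(),ys.mean()]],.129))
o=robot.get_obs(); print(np.abs(o['qvel']).max())
E
python3 e.py
```

```text
go [0.0, -0.0, -0.001] [-0.02, -0.07, 0.04] | at [0.5154 0.3281 0.0994] [ 3.141 -0.     0.129] w 0.0137 f 30.0 t 19.20
foot 13 [0.65017462 0.33859271 0.12782313] 0.12935432584793438
bar 200 -0.00032934669191758453 0.12420906680590993
top foot 49 [[0.64894039 0.34438711 0.129     ]]
0.0009746689152083661
```

View pics/side2.png

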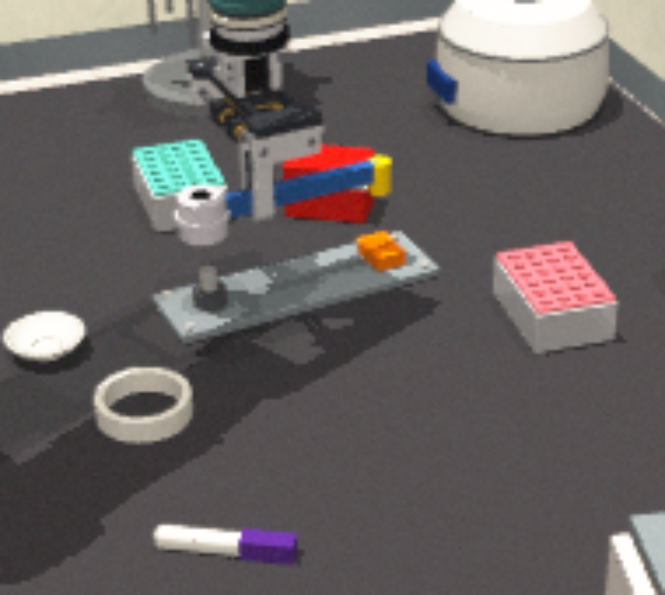

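View pics/top2.png

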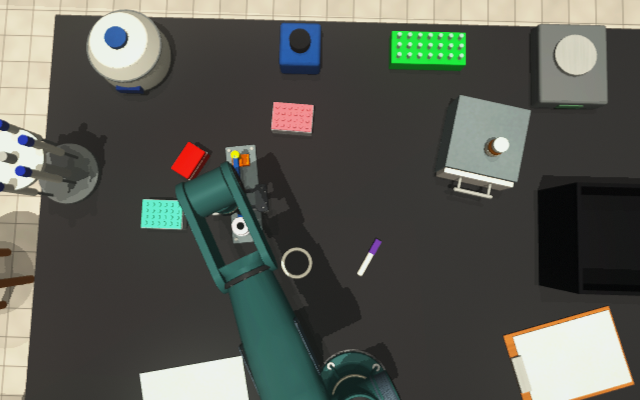

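The side crop shows the arm held level, with the hub (202,215) over the post (208,285) and the foot (380,175) over the rest (382,250). In the top view the foot measures (0.649, 0.344), against the rest at (0.6495, 0.346). The drawer is shut and the bystanders are in place, so I'm handing in.

```bash
python3 -c "
from bench import robot
print(robot.close_job())"
```

```text
the job is handed in; nothing more can be done
None
```

I handed the job in at about 19 s; the call returned no verdict. At my last check, the pack had been stood upright in the drawer, the drawer measured shut, and the cast arm was held level and still, about 4 cm above the post, with its foot within about 2 mm of the rest's centre.

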